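Put away the pastry tools after class

TASK

Put away the pastry tools: lay the rolling pin centred in the V-cradles of its wooden rack, let go of it, and only then stand the wooden chock on the rack's deck midway between the cradles, lengthwise along the open side of the pin (away from the tall posts), touching it or less than 1 cm off. Put the round cutter in the round tin, the square cutter in the square tin and the wooden biscuit stamp in the long tray, each standing upright on the bottom; these may go in any order.

Things in the scene. Friction and masses are not known exactly. Their poses are not given: they have to be found in the camera images.
- pin_center (a point): Centre of the rolling pin: a plain light-wood cylinder 200 mm long, 32 mm in diameter, about 140 g, lying on the table at the left or right; it can roll. x runs along its length; y and z turn with it as it rolls. Centre 16 mm above the table.
- chock_center (a point): Centre of the chock: a wooden block 44 mm long (x) by 26 mm wide (y) by 30 mm high (z, up) with a thin black rubber sole, about 50 g. Point is half-way up, 15 mm above its underside.
- round_cutter_center (a point): Centre of the round cutter: an upright steel ring open at top and bottom, outer diameter 52 mm, wall 3 mm, 45 mm high, about 70 g. Point is half-way up, 22.5 mm above its underside; z is its upright axis.
- square_cutter_center (a point): Centre of the square cutter: an upright steel square tube open at top and bottom, 50 mm by 50 mm outside, wall 3 mm, 45 mm high, about 70 g. Point is half-way up, 22.5 mm above its underside; x and y are square to its sides, z up.
- stamp_center (a point): Centre of the biscuit stamp: a wooden disc 50 mm in diameter and 14 mm thick lying flat, with an upright round wooden handle on it, 24 mm in diameter, to a total height of 60 mm; about 80 g. Point is on its axis 30 mm above its underside; z up. Grasp it by the handle.
- rack_seat (a point): Where the pin's centre lies when seated in the rack (fixed, wooden), 38.5 mm above the table. x along the pin, z up, y to the side with two tall posts (58 mm above the table, at y = 25 to 33 mm). The two cradles, 14 mm thick, stand at x = -60 and +60 mm; each V is about 45 mm wide with sides 30 degrees off level. The pin sticks out equally at both ends.
- chock_spot (a point): Point on the rack's open side where the chock's centre is when it stands on the deck touching the seated pin: 29 mm towards -y and 11.5 mm below rack_seat, same axes; the chock's length lies along x. Farther from the pin (-y) by up to 10 mm is fine. The flat deck, 150 mm (x) by 110 mm (y), top 12 mm above the table, reaches 46 mm from here towards -y.
- round_tin_floor (a point): Centre of the inner floor of the round tin (fixed, bare metal): outer diameter 126 mm, wall 3 mm, rim 30 mm above the table, inner floor 4 mm above the table; z up. Holds the round cutter.
- square_tin_floor (a point): Centre of the inner floor of the square tin (fixed, bare metal): 118 mm by 118 mm outside, wall 4 mm, rim 30 mm above the table, inner floor 5 mm above the table; x and y square to its sides. Holds the square cutter.
- long_tray_floor (a point): Centre of the inner floor of the long tray (fixed, white plastic): 136 mm (x) by 82 mm (y) outside, wall 4 mm, rim 30 mm above the table, inner floor 5 mm above the table. Holds the biscuit stamp.
Mind the look-alikes: they are no part of the job. What is shaped like the part that bears round_cutter_center but blue is not meant.

How it is judged (in metres and radians):
On the way, in this order (a step that is already met when the one before it is completed fails the run):
1. the rolling pin lies in both V-cradles, let go (x of pin_center in the frame of rack_seat between -0.03 and 0.03 m and y of pin_center in the frame of rack_seat between -0.007 and 0.007 m and z of pin_center in the frame of rack_seat between -0.006 and 0.006 m and angle between the x axis of pin_center and the x axis of rack_seat, either way round below 0.08 rad and contact force between pin and the fingers below 0.1 N), for 0.2 s.
2. the chock stands on the deck against the open side of the pin, let go, the pin still in its cradles (x of pin_center in the frame of rack_seat between -0.03 and 0.03 m and y of pin_center in the frame of rack_seat between -0.007 and 0.007 m and z of pin_center in the frame of rack_seat between -0.006 and 0.006 m and angle between the x axis of pin_center and the x axis of rack_seat, either way round below 0.08 rad and x of chock_center in the frame of rack_seat between -0.02 and 0.02 m and y of chock_center in the frame of rack_seat between -0.043 and -0.024 m and z of chock_center in the frame of rack_seat between -0.018 and -0.005 m and angle between the x axis of chock_center and the x axis of rack_seat, either way round below 0.3 rad and angle between chock_center's own z axis and vertical below 0.15 rad and contact force between chock and the fingers below 0.1 N), for 0.2 s.
At the end, for the whole second after the job is handed in: Pin in both cradles (30 mm along, 7 mm across, 6 mm high, 0.08 rad); chock on the deck on the open side, within 20 mm of midway and 14 mm of the pin, 0.3 rad; each cutter upright on the floor of its tin and the stamp in the long tray (0.15 rad, 6 mm high); all let go and at rest (x of pin_center in the frame of rack_seat between -0.03 and 0.03 m and y of pin_center in the frame of rack_seat between -0.007 and 0.007 m and z of pin_center in the frame of rack_seat between -0.006 and 0.006 m and angle between the x axis of pin_center and the x axis of rack_seat, either way round below 0.08 rad and x of chock_center in the frame of rack_seat between -0.02 and 0.02 m and y of chock_center in the frame of rack_seat between -0.043 and -0.024 m and z of chock_center in the frame of rack_seat between -0.018 and -0.005 m and angle between the x axis of chock_center and the x axis of rack_seat, either way round below 0.3 rad and angle between each of chock_center, round_cutter_center, square_cutter_center, stamp_center's own z axis and vertical below 0.15 rad and x of round_cutter_center in the frame of round_tin_floor between -0.036 and 0.036 m and y of round_cutter_center in the frame of round_tin_floor between -0.036 and 0.036 m and z of round_cutter_center in the frame of round_tin_floor between 0.0165 and 0.0285 m and x of square_cutter_center in the frame of square_tin_floor between -0.034 and 0.034 m and y of square_cutter_center in the frame of square_tin_floor between -0.034 and 0.034 m and z of square_cutter_center in the frame of square_tin_floor between 0.0165 and 0.0285 m and x of stamp_center in the frame of long_tray_floor between -0.042 and 0.042 m and y of stamp_center in the frame of long_tray_floor between -0.016 and 0.016 m and z of stamp_center in the frame of long_tray_floor between 0.024 and 0.036 m and linear speed of each of pin, chock, round_cutter, square_cutter, stamp below 0.02 m/s); the robot touches nothing.
It also fails if it takes over 128 s, if anything falls off the work surface, if the arm or the gripper's body presses on something with over 40 N, if the wrist force passes 120 N, or if a joint passes its speed limit or range.

ROBOT

A 7-joint arm with a two-finger parallel gripper is mounted at the origin on the work surface. World frame = base frame: x ahead of the robot, y to its left, z up, the work surface at z = 0. Lengths are in m, angles in degrees, forces in N, time in s.
With the tool pointing down it reaches from about 0.425 to 0.875 m from the base axis. Payload 4.7 kg.
Tool frame: the origin (TCP) lies at the very end of the fingers, on their centre line; the grasp point (between the pads) lies 19 mm behind it; z points along the fingers, y is the direction in which the jaws open and shut (so a half turn about z gives the same grasp; the last joint's range is limited). The gripper opens to 87 mm and grips with 3 to 60 N. Pads are 19 mm wide; open, the fingers measure 117 mm over their backs; the gripper's body (75 mm by 190 mm) begins 51 mm behind the grasp point.
Start: joints at [-71.499, 18.392, -4.016, 83.108, 1.295, 78.541, -3.26], TCP at [0.198, 0.619, 0.202] pointing down, gripper open.
Joint ranges: [-163.93, 163.93], [-17.29, 119.83], [-79.2, 71.16], [3.27, 140.29], [-89.18, 269.18], [5.43, 117.66], [-154.24, 154.24]. Speed limits (degrees/s): [147.25, 147.25, 180, 180, 180, 180, 180].

INTERFACE

Orientations are given as [roll, pitch, yaw] about the fixed x, y, z axes, in that order (R = Rz(yaw) Ry(pitch) Rx(roll)).
In Python, from cell import * gives the robot as it stands.
- The arm moves only by the tool drive_tool, never from a script. Its argument "moves" is text: rows parted by semicolons, each of 5 numbers parted by spaces: the shift along the tool's x, y, z in m, then the turn about the tool's z in degrees, then the gripper's target within -1 to 1 (fully open at 1, half-way at 0, shut at -1). In form: x y z yaw fingers; .... A call has exactly 8 rows; each row is the pose to reach, as a shift and turn from the pose commanded when the call began, along the tool's axes at that moment; what a row does not reach only later rows make up. A row lasts 1/10 s, in which the tool goes at most 50 mm and 8.59 degrees, less where a joint would pass 70% of its speed; a pose out of reach is approached as far as the arm can. A call with a gripper value outside its range is refused whole. The fingers move at their own pace and stop on an object; "grip_force" is the grip in N (left out, the last holds). Time passes only in rows, so rows that repeat a pose let the fingers close, or fill a call up. It gives the time, the measured TCP pose, the force and the opening at its end, in the units of the state.
- get_obs(): the state, without advancing time (a new reading comes with each control period).
- read_camera(name): name is "side" or "top"; returns (picture, depth): 480x640x3 uint8, red, green, blue; 480x640 float32, m along the optical axis (not along the pixel's ray), 0 where there is no reading.
- calibration(name): a dict with "intrinsics" (3x3 intrinsics, pixels), "k1" (the pictures are not rectified: a ray, as slopes to the right and down, at radius r is drawn at 1 + k1 r^2 times it, then the intrinsics apply), "cam_to_world" (4x4, takes a point from camera to world coordinates). Camera axes: x right, y up, looking along -z (the intrinsics and any distortion apply to the point x, -y, -z); pixel columns grow to the right and rows downward; lengths in m; the calibration is good to about 2 mm. A picture is of the moment at which its call begins. calibration takes no time and is no camera call.
- sign_off(): hands the job in, once; it reports no verdict.
Trained networks look in the newest picture that a camera, given by its name, has taken for a name from the list of things; names that differ only in an ending like _2 or _b are one class to them, and where a whole thing is asked for, a point or a joint stands for the part that bears it (a point fixed in the world has none). Each returns a list of dicts, best first, with "conf" (0 to 1); they miss things now and then, are a little off and sometimes report something else, mostly with a low value. They report only what shows in the picture. A call takes as long as a camera call. They do not tell look-alikes from the thing itself.
- search_frame(camera, name): "uv" ([column, row] in pixels, amid what is visible of it).
- pinpoint(camera, name): "uv" ([column, row] in pixels: a listed point, or the origin of a listed thing).
The state is a dict: "time_s": time; "qpos": joint angles; "joint_velocities": joint speeds; "effort": joint torques, N m; "tool_pos": TCP position; "tool_rot": TCP orientation; "force": force on the tool from outside, world axes, zero at the start; "wrist_torque": the same for the moment, N m; "grip_width": finger opening in m.
Only numpy, scipy, OpenCV 4.12 (cv2) and the standard library are available. Lean on these libraries where they do the work, as an engineer would, in place of code of your own. Each camera call takes 0.05 s, during which the arm holds its last target. There are 200 camera calls.

## Working session

There is one attempt and no reset: what is moved stays moved. The work goes in short steps, Python scripts to look and compute and a tool call to move; the robot and the scene stay as the last step left them, time stands still between calls to the robot, and variables do not carry over. Pictures are saved under pics/ and viewed, about 12 in all and at most 16, crops included, and the job is handed in when it is done.

Besides the shell and the picture viewer there is one more tool, called after "Request:" as a command line: name --argument value ..., lists and objects as JSON in quotes. drive_tool: Moves the arm, as the interface text tells. Its arguments: {"type":"object","properties":{"moves":{"type":"string"},"grip_force":{"type":"number"}},"required":["moves"]}

```bash
mkdir -p pics; ls; python3 - <<'E'
from cell import *
import cv2
print(get_obs())
for n in("top","side"):
    p,d=read_camera(n); cv2.imwrite(f"pics/{n}0.png",p[:,:,::-1]); c=calibration(n); print(n,c)
    for k in ["pin_center","chock_center","round_cutter_center","square_cutter_center","stamp_center","rack_seat","chock_spot","round_tin_floor","square_tin_floor","long_tray_floor"]:
        print(k,[([round(float(x)) for x in r["uv"]],round(float(r["conf"]),2)) for r in pinpoint(n,k)][:4])
E
```

```text
pics
{'time_s': 0.0, 'qpos': array([-71.49941443,  18.43998286,  -4.01654477,  83.17332508,
         1.29377978,  78.53917763,  -3.25957576]), 'joint_velocities': array([-0.01133856, -0.00183763,  0.03353801, -0.11632074,  0.14692826,
       -0.02023746,  0.00178048]), 'effort': array([-1.85688377e-04, -4.91287208e+01, -4.03983174e-01, -3.12535286e+01,
       -6.39096508e-02,  4.36133821e-02,  1.92118378e-04]), 'tool_pos': array([0.19740072, 0.61870161, 0.20116501]), 'tool_rot': array([-1.79892689e+02,  4.06141805e-03,  1.62310275e+02]), 'force': array([-1.11012948, -0.16940707, -0.18905933]), 'wrist_torque': array([-0.03322761, -0.01925466,  0.01427267]), 'grip_width': 0.08672804380411493}
top {'intrinsics': array([[455.67239   ,   0.        , 321.55456201],
       [  0.        , 455.67239   , 240.62128963],
       [  0.        ,   0.        ,   1.        ]]), 'k1': -0.09268145936087782, 'cam_to_world': array([[-0.02715264,  0.99631427, -0.08136714,  0.44931667],
       [-0.99960505, -0.02765166, -0.00501217,  0.00604655],
       [-0.00724363,  0.08119891,  0.99667159,  0.95213821],
[... 724 characters left out ...]
.046362222452106625, 'cam_to_world': array([[ 0.99608551,  0.07275258, -0.05020681,  0.46013062],
       [-0.08798593,  0.76145049, -0.64222397, -0.62625321],
       [-0.00849345,  0.64412748,  0.764871  ,  0.80679949],
       [ 0.        ,  0.        ,  0.        ,  1.        ]])}
pin_center [([311, 432], 0.94)]
chock_center [([303, 340], 0.62)]
round_cutter_center [([253, 338], 0.96), ([347, 315], 0.91), ([314, 272], 0.76)]
square_cutter_center [([299, 235], 0.75)]
stamp_center [([309, 197], 0.66), ([310, 430], 0.54)]
rack_seat [([283, 133], 0.92)]
chock_spot [([280, 146], 0.89)]
round_tin_floor [([412, 340], 0.73)]
square_tin_floor [([381, 191], 0.77)]
long_tray_floor [([387, 252], 0.85)]
```

View pics/top0.png

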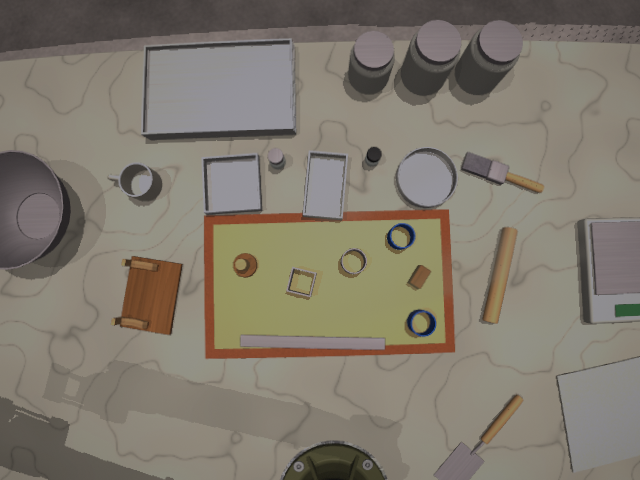

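View pics/side0.png

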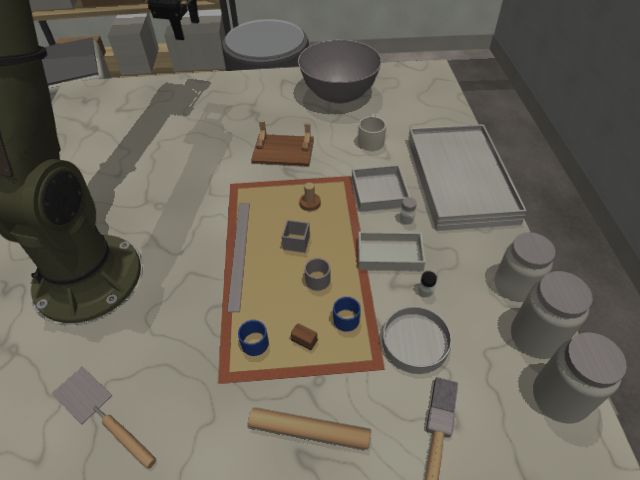

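```bash
cat > h.py <<'E'
from cell import *
import numpy as np, cv2
def rays(c,uv):
    K=c["intrinsics"]; uv=np.asarray(uv,float).reshape(-1,2)
    p=(uv-K[:2,2])/[K[0,0],K[1,1]]; rd=np.linalg.norm(p,axis=1); r=rd.copy()
    for _ in range(20): r=rd/(1+c["k1"]*r*r)
    s=p*(r/np.maximum(rd,1e-9))[:,None]
    return np.c_[s[:,0],-s[:,1],-np.ones(len(s))]
def px2w(c,uv,z):
    T=c["cam_to_world"]; d=rays(c,uv)@T[:3,:3].T; o=T[:3,3]
    return o+d*((z-o[2])/d[:,2])[:,None]
def cloud(c,dep):
    v,u=np.mgrid[:480,:640]; T=c["cam_to_world"]
    r=rays(c,np.c_[u.ravel(),v.ravel()])*dep.reshape(-1,1)
    return (r@T[:3,:3].T+T[:3,3]).reshape(480,640,3)
def box(P):
    (cx,cy),(w,h),a=cv2.minAreaRect((P[:,:2]*1000).astype(np.float32))
    if w<h: w,h,a=h,w,a+90
    return np.round([cx,cy,w,h,((a+90)%180)-90],1)   # mm, angle of long side
E
python3 - <<'E'
from h import *
tgt={"pin":((497,277),(.022,.04),.13),"chock":((419,277),(.022,.04),.04),"round":((352,262),(.036,.055),.045),"square":((301,283),(.036,.055),.045),"stamp":((245,265),(.052,.068),.04),"stampdisc":((245,265),(.008,.02),.04),
"rtin":((427,179),(.02,.036),.08),"stin":((232,185),(.02,.036),.08),"tray":((326,185),(.02,.036),.085),"deck":((152,295),(.006,.018),.12),"posts":((140,295),(.05,.066),.12)}
seed={}
for n in("top","side"):
    p,d=read_camera(n);c=calibration(n);W=cloud(c,d);F=W[d>0]
    tab=F[(abs(F[:,0]-.5)<.2)&(abs(F[:,1])<.3)&(abs(F[:,2])<.02)];print(n,"table z",np.median(tab[:,2]),tab[:,2].std())
    for k,(uv,zr,R) in tgt.items():
        if n=="top": seed[k]=px2w(c,uv,np.mean(zr))[0]
        s=seed[k]
        m=(F[:,2]>zr[0])&(F[:,2]<zr[1])&(np.hypot(F[:,0]-s[0],F[:,1]-s[1])<R)
        P=F[m]
        if len(P)>5: print(k,np.round(s[:2]*1000),len(P),"box",box(P),"mean",np.round(P.mean(0)*1000,1),"z95",round(np.percentile(P[:,2],95)*1000,1))
E
```

```text
top table z 0.0006858875452331326 0.0028138384255509802
pin [ 440. -345.] 1275 box [ 444.9 -356.8  200.1   30.4  -14.9] mean [ 445.6 -355.4   28.4] z95 32.4
chock [ 445. -184.] 271 box [ 446.1 -187.5   43.6   26.9  -33.8] mean [ 446.1 -186.2   28.6] z95 31.5
round [479. -49.] 135 box [482.  -52.1  50.3  50.1  89.7] mean [482.2 -52.4  43.6] z95 46.5
square [440.  54.] 155 box [443.2  54.2  50.1  50.  -15.3] mean [443.   55.6  44.3] z95 46.9
stamp [478. 162.] 114 box [481.5 171.4  21.7  21.6  89.5] mean [480.6 171.4  58.7] z95 61.2
stampdisc [480. 170.] 307 box [481.  171.4  48.2  47.7  88.6] mean [480.1 169.2  13.3] z95 16.2
rtin [ 647. -211.] 407 box [ 653.1 -212.3  125.   123.7  -87.1] mean [ 655.4 -214.1   27.1] z95 31.1
stin [645. 193.] 579 box [650.9 196.5 119.  118.  -87.7] mean [648.9 196.5  27.7] z95 31.4
tray [639.  -2.] 484 box [ 6.424e+02  3.000e-01  1.379e+02  8.220e+01 -6.600e+00] mean [643.8   0.7  28.1] z95 31.3
deck [422. 367.] 3308 box [422.9 376.6 150.4 121.5 -10.2] mean [421.9 368.   11.8] z95 14.6
posts [424. 374.] 74 box [431.7 419.9 132.1   9.8 -10.5] mean [429.7
[... 420 characters left out ...]
  50.9  74.4] mean [445.   52.1  41.5] z95 45.0
stamp [478. 162.] 75 box [482.2 168.6  23.   21.9  -4.3] mean [483.2 167.7  57.6] z95 61.0
stampdisc [480. 170.] 192 box [483.  166.1  48.2  45.2   4.3] mean [482.7 162.9  12.4] z95 16.5
rtin [ 647. -211.] 629 box [ 654.8 -212.5  125.8  124.7   85.4] mean [ 655.3 -213.5   26.7] z95 30.8
stin [645. 193.] 483 box [653.3 194.8 124.1 119.1 -87.6] mean [648.6 191.5  26. ] z95 30.3
tray [639.  -2.] 631 box [644.6  -1.2 136.7  86.1  -7.5] mean [644.5  -3.3  26.2] z95 30.3
deck [422. 367.] 1466 box [424.8 371.2 150.8 117.4 -10.8] mean [424.8 363.9  10.8] z95 13.7
posts [424. 374.] 43 box [432.1 416.1 132.9  14.5 -13. ] mean [423.4 419.4  55.1] z95 59.7
```

```bash
cat >> h.py <<'E'
def plan(groups,start=None):
    """groups: list of world targets (x,y,z,yaw); prints shift/turn of each from the previous pose"""
    o=get_obs(); cur=start or (*o["tool_pos"],o["tool_rot"][2])
    print("t",round(o["time_s"],2),"pos",np.round(o["tool_pos"],4),"rot",np.round(o["tool_rot"],2),"F",np.round(o["force"],1),"w",round(o["grip_width"],4))
    for g in groups:
        a=np.radians(cur[3]); d=np.subtract(g[:3],cur[:3])
        x=d@[np.cos(a),np.sin(a),0]; y=d@[np.sin(a),-np.cos(a),0]
        t=-((g[3]-cur[3]+180)%360-180)
        print("-> %s: x %.4f y %.4f z %.4f turn %.1f  rows>=%d"%(g,x,y,-d[2],t,np.ceil(max(np.linalg.norm(d)/.05,abs(t)/8.59))))
        cur=g
E
python3 - <<'E'
from h import *
plan([(.5,.35,.2,164.8),(.58,-.02,.16,164.8),(.446,-.357,.12,164.8),(.446,-.357,.004,164.8)])
c=calibration("top");print(px2w(c,[137,293],.0385),px2w(c,[152,293],.027))
c=calibration("side");print(px2w(c,[283,133],.0385),px2w(c,[280,146],.027))
E
```

```text
t 1.2 pos [0.1976 0.6193 0.2023] rot [180.    0.  162.3] F [-0.1 -0.4 -0.6] w 0.0869
-> (0.5, 0.35, 0.2, 164.8): x -0.3699 y -0.1646 z 0.0023 turn -2.5  rows>=9
-> (0.58, -0.02, 0.16, 164.8): x -0.1742 y -0.3361 z 0.0400 turn -0.0  rows>=8
-> (0.446, -0.357, 0.12, 164.8): x 0.0410 y -0.3603 z 0.0400 turn -0.0  rows>=8
-> (0.446, -0.357, 0.004, 164.8): x 0.0000 y 0.0000 z 0.1160 turn -0.0  rows>=3
[[0.42750388 0.38865174 0.0385    ]] [[0.42664717 0.36161468 0.027     ]]
[[0.42801652 0.39783619 0.0385    ]] [[0.41834295 0.35941477 0.027     ]]
```

Request:
drive_tool --moves "-0.36 -0.16 0 -2.5 1;-0.36 -0.16 0 -2.5 1;-0.36 -0.16 0 -2.5 1;-0.36 -0.16 0 -2.5 1;-0.36 -0.16 0 -2.5 1;-0.36 -0.16 0 -2.5 1;-0.36 -0.16 0 -2.5 1;-0.36 -0.16 0 -2.5 1" --grip_force 25

```text
time_s: 2.0
tool_pos: [0.4939, 0.3551, 0.2027]
tool_rot: [180.0, 0.1, 164.7]
force: [0.9, -0.0, 0.1]
grip_width: 0.0871
```

Request:
drive_tool --moves "-0.175 -0.336 0.04 0 1;-0.175 -0.336 0.04 0 1;-0.175 -0.336 0.04 0 1;-0.175 -0.336 0.04 0 1;-0.175 -0.336 0.04 0 1;-0.175 -0.336 0.04 0 1;-0.175 -0.336 0.04 0 1;-0.175 -0.336 0.04 0 1"

```text
time_s: 2.8
tool_pos: [0.5729, -0.0178, 0.1624]
tool_rot: [-179.9, 0.1, 164.5]
force: [0.8, 0.9, 0.6]
grip_width: 0.0868
```

Request:
drive_tool --moves "0.04 -0.36 0.04 0 1;0.04 -0.36 0.04 0 1;0.04 -0.36 0.04 0 1;0.04 -0.36 0.04 0 1;0.04 -0.36 0.04 0 1;0.04 -0.36 0.04 0 1;0.04 -0.36 0.04 0 1;0.04 -0.36 0.04 0 1"

```text
time_s: 3.6
tool_pos: [0.4357, -0.3557, 0.1224]
tool_rot: [-179.8, -0.0, 164.3]
force: [0.4, -0.0, 1.1]
grip_width: 0.0869
```

```bash
python3 - <<'E'
from h import *
plan([(.446,-.357,.004,164.8)])
E
```

```text
t 3.6 pos [ 0.4357 -0.3557  0.1224] rot [-1.7981e+02 -2.0000e-02  1.6434e+02] F [ 0.4 -0.   1.1] w 0.0869
-> (0.446, -0.357, 0.004, 164.8): x -0.0103 y 0.0016 z 0.1184 turn -0.5  rows>=3
```

Request:
drive_tool --moves "-0.01 0.001 0.03 -0.5 1;-0.01 0.001 0.06 -0.5 1;-0.01 0.001 0.085 -0.5 1;-0.01 0.001 0.1 -0.5 1;-0.01 0.001 0.11 -0.5 1;-0.01 0.001 0.116 -0.5 1;-0.01 0.001 0.117 -0.5 1;-0.01 0.001 0.117 -0.5 1"

```text
time_s: 4.4
tool_pos: [0.4503, -0.3516, 0.006]
tool_rot: [-180.0, 0.1, 165.3]
force: [-0.4, 0.3, 0.2]
grip_width: 0.0865
```

Request:
drive_tool --moves "0 0 0 0 -0.3;0 0 0 0 -0.6;0 0 0 0 -1;0 0 0 0 -1;0 0 0 0 -1;0 0 0 0 -1;0 0 0 0 -1;0 0 0 0 -1"

```text
time_s: 5.2
tool_pos: [0.4496, -0.3526, 0.0058]
tool_rot: [-179.9, 0.0, 165.3]
force: [-2.5, -2.1, 6.2]
grip_width: 0.0313
```

Request:
drive_tool --moves "0 0 -0.01 0 -1;0 0 -0.03 0 -1;0 0 -0.06 0 -1;0 0 -0.1 0 -1;0 0 -0.13 0 -1;0 0 -0.15 0 -1;0 0 -0.15 0 -1;0 0 -0.15 0 -1" --grip_force 35

```text
time_s: 6.0
tool_pos: [0.4498, -0.3509, 0.1553]
tool_rot: [180.0, 0.0, 165.3]
force: [-0.8, 0.7, -0.7]
grip_width: 0.0006
```

```bash
python3 - <<'E'
from h import *
plan([(.57,-.05,.16,165.3),(.5,.25,.16,168),(.427,.390,.12,169.5)])
E
```

```text
t 6.0 pos [ 0.4498 -0.3509  0.1553] rot [1.7996e+02 3.0000e-02 1.6532e+02] F [-0.8  0.7 -0.7] w 0.0006
-> (0.57, -0.05, 0.16, 165.3): x -0.0400 y 0.3215 z -0.0047 turn 0.0  rows>=7
-> (0.5, 0.25, 0.16, 168): x 0.1438 y 0.2724 z -0.0000 turn -2.7  rows>=7
-> (0.427, 0.39, 0.12, 169.5): x 0.1005 y 0.1218 z 0.0400 turn -1.5  rows>=4
```

```bash
cat >> h.py <<'E'
def see(seed,zr,R,cams=("top","side"),save=None):
    for n in cams:
        p,d=read_camera(n)
        if save: cv2.imwrite(f"pics/{save}_{n}.png",p[:,:,::-1])
        F=cloud(calibration(n),d)[d>0]
        P=F[(F[:,2]>zr[0])&(F[:,2]<zr[1])&(np.hypot(F[:,0]-seed[0],F[:,1]-seed[1])<R)]
        if len(P)>5: print(n,len(P),"box",box(P),"z95",round(np.percentile(P[:,2],95)*1000,1))
        else: print(n,"few",len(P))
E
python3 - <<'E'
from h import *
see((.446,-.357),(.022,.04),.16,save="a")
plan([(.446,-.357,.004,164.8)])
E
```

```text
top 892 box [ 465.5 -282.4  200.6  162.3  -15.2] z95 32.0
side 921 box [ 449.  -348.   199.7   30.1  -15.8] z95 32.6
t 6.1 pos [ 0.449  -0.3505  0.1539] rot [ 1.7995e+02 -1.2000e-01  1.6532e+02] F [ 0.2  0.4 -0.2] w 0.0005
-> (0.446, -0.357, 0.004, 164.8): x 0.0013 y -0.0071 z 0.1499 turn 0.5  rows>=4
```

View pics/a_side.png

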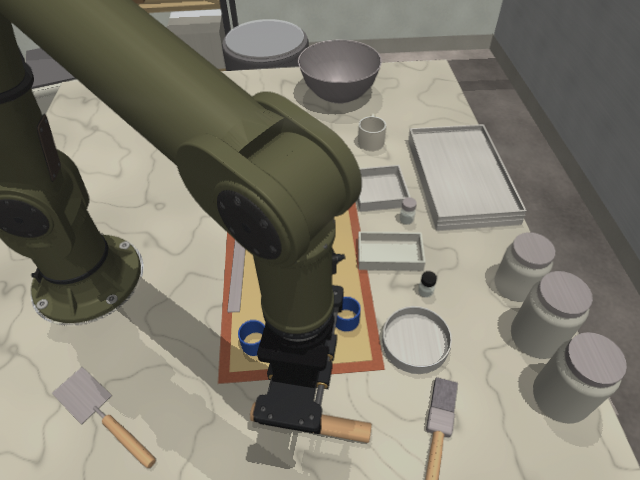

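Request:
drive_tool --moves "0 0 0 0 1;0 0 0.03 0 1;0 0 0.06 0 1;0 0 0.09 0 1;0 0 0.12 0 1;0 0 0.14 0 1;0 0 0.15 0 1;0 0 0.1515 0 1" --grip_force 20

```text
time_s: 6.9
tool_pos: [0.4485, -0.3506, 0.0021]
tool_rot: [180.0, -0.2, 165.3]
force: [-0.5, -0.0, 0.1]
grip_width: 0.0566
```

Request:
drive_tool --moves "0 0 0 0 1;0 0 0 0 1;0 0 0 0 1;0 0 0 0 1;0 0 0 0 1;0 0 0 0 1;0 0 0 0 1;0 0 0 0 1"

```text
time_s: 7.7
tool_pos: [0.4498, -0.3512, 0.0037]
tool_rot: [180.0, 0.0, 165.3]
force: [0.5, 0.4, -0.7]
grip_width: 0.0869
```

Request:
drive_tool --moves "0 0 0.003 0 1;0 0 0.003 0 -1;0 0 0.003 0 -1;0 0 0.003 0 -1;0 0 0.003 0 -1;0 0 0.003 0 -1;0 0 0.003 0 -1;0 0 0.003 0 -1"

```text
time_s: 8.5
tool_pos: [0.4498, -0.3512, 0.0008]
tool_rot: [180.0, 0.0, 165.3]
force: [-0.1, 0.4, 0.3]
grip_width: 0.0386
```

Request:
drive_tool --moves "0 0 0 0 -1;0 0 0 0 -1;0 0 0 0 -1;0 0 0 0 -1;0 0 0 0 -1;0 0 0 0 -1;0 0 0 0 -1;0 0 0 0 -1"

```text
time_s: 9.3
tool_pos: [0.4503, -0.3494, 0.0012]
tool_rot: [179.8, -0.0, 165.4]
force: [-1.0, 4.3, 5.0]
grip_width: 0.0287
```

```bash
python3 - <<'E'
from h import *
p,d=read_camera("side"); cv2.imwrite("pics/b.png",cv2.resize(p[320:480,180:420,::-1],None,fx=3.3,fy=3.3,interpolation=cv2.INTER_CUBIC))
plan([])
see((.449,-.35),(.012,.045),.14,("side",))
E
```

```text
t 9.35 pos [ 0.4504 -0.3493  0.0012] rot [ 1.7982e+02 -3.0000e-02  1.6536e+02] F [-0.3  4.3  5.9] w 0.0287
side 1324 box [ 448.8 -348.5  199.8   33.5  -15.7] z95 32.5
```

View pics/b.png

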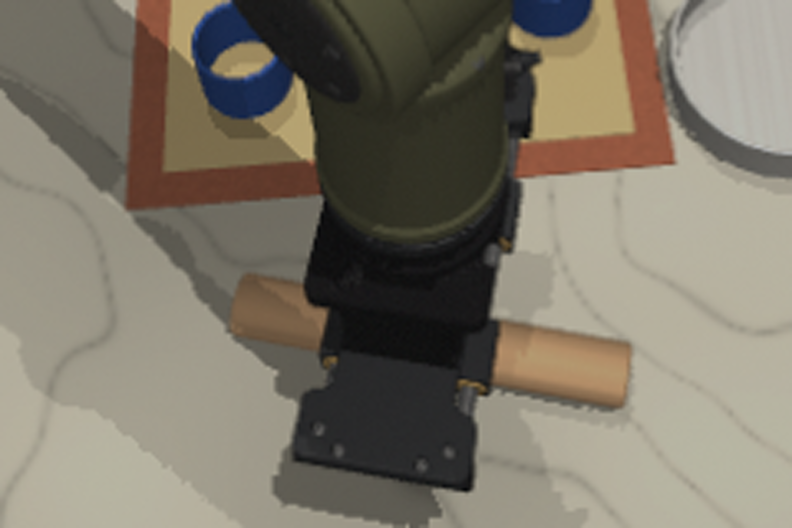

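Request:
drive_tool --moves "0 0 0 0 -1;0 0 0 0 -1;0 0 0 0 -1;0 0 0 0 -1;0 0 0 0 -1;0 0 0 0 -1;0 0 0 0 -1;0 0 0 0 -1" --grip_force 8

```text
time_s: 10.2
tool_pos: [0.4504, -0.3494, 0.0012]
tool_rot: [179.8, -0.0, 165.4]
force: [-1.0, 4.6, 5.5]
grip_width: 0.0292
```

Request:
drive_tool --moves "0 0 -0.001 0 -1;0 0 -0.002 0 -1;0 0 -0.003 0 -1;0 0 -0.004 0 -1;0 0 -0.006 0 -1;0 0 -0.008 0 -1;0 0 -0.01 0 -1;0 0 -0.01 0 -1"

```text
time_s: 11.0
tool_pos: [0.45, -0.3514, 0.0112]
tool_rot: [-180.0, 0.0, 165.3]
force: [-0.3, 0.3, -1.2]
grip_width: 0.0291
```

Request:
drive_tool --moves "0 0 -0.003 0 -1;0 0 -0.008 0 -1;0 0 -0.014 0 -1;0 0 -0.022 0 -1;0 0 -0.03 0 -1;0 0 -0.036 0 -1;0 0 -0.04 0 -1;0 0 -0.04 0 -1"

```text
time_s: 11.8
tool_pos: [0.4502, -0.3516, 0.0515]
tool_rot: [-180.0, 0.1, 165.3]
force: [0.2, 1.0, -1.0]
grip_width: 0.0289
```

```bash
python3 - <<'E'
from h import *
plan([])
see((.449,-.35),(.012,.1),.14,("side",))
p,d=read_camera("side"); cv2.imwrite("pics/c.png",cv2.resize(p[320:480,180:420,::-1],None,fx=3.3,fy=3.3,interpolation=cv2.INTER_CUBIC))
F=cloud(calibration("side"),d); m=(p[:,:,0]>150)&(p[:,:,2]<110)&(p[:,:,0]>p[:,:,2]+60)&(d>0)&(abs(F[:,:,0]-.45)<.13)&(abs(F[:,:,1]+.35)<.07)
for lo,hi in((.35,.4),(.4,.42),(.48,.5),(.5,.56)):
    q=F[m&(F[:,:,0]>lo)&(F[:,:,0]<hi)]
    if len(q)>10: print(lo,hi,len(q),np.round(np.percentile(q[:,2],95),4))
E
```

```text
t 11.8 pos [ 0.4502 -0.3516  0.0515] rot [-1.7999e+02  8.0000e-02  1.6531e+02] F [ 0.2  1.  -1. ] w 0.0289
side 1437 box [ 448.4 -352.1  199.8   30.2  -15.8] z95 82.4
0.48 0.5 144 0.0818
0.5 0.56 331 0.0822
```

```bash
python3 - <<'E'
from h import *
plan([(.53,-.13,.15,165.3),(.56,.12,.16,168),(.429,.390,.13,169.5),(.429,.39,.045,169.5)])
E
```

```text
t 11.9 pos [ 0.4497 -0.3511  0.0507] rot [179.99  -0.   165.31] F [ 0.4 -0.4 -0.9] w 0.0289
-> (0.53, -0.13, 0.15, 165.3): x -0.0216 y 0.2343 z -0.0993 turn 0.0  rows>=6
-> (0.56, 0.12, 0.16, 168): x 0.0344 y 0.2494 z -0.0100 turn -2.7  rows>=6
-> (0.429, 0.39, 0.13, 169.5): x 0.1843 y 0.2369 z 0.0300 turn -1.5  rows>=7
-> (0.429, 0.39, 0.045, 169.5): x 0.0000 y 0.0000 z 0.0850 turn -0.0  rows>=2
```

Request:
drive_tool --moves "0 0.01 -0.02 0 -1;-0.003 0.035 -0.045 0 -1;-0.007 0.075 -0.07 0 -1;-0.011 0.115 -0.09 0 -1;-0.015 0.155 -0.1 0 -1;-0.019 0.195 -0.1 0 -1;-0.021 0.225 -0.1 0 -1;-0.022 0.235 -0.1 0 -1" --grip_force 10

```text
time_s: 12.7
tool_pos: [0.5315, -0.1248, 0.1502]
tool_rot: [179.9, -0.1, 165.7]
force: [0.4, 0.7, -1.1]
grip_width: 0.0291
```

Request:
drive_tool --moves "0.002 0.015 -0.002 -0.3 -1;0.006 0.045 -0.004 -0.6 -1;0.011 0.085 -0.006 -1 -1;0.017 0.125 -0.01 -1.4 -1;0.023 0.165 -0.01 -1.8 -1;0.028 0.205 -0.01 -2.2 -1;0.032 0.235 -0.01 -2.7 -1;0.034 0.25 -0.01 -2.7 -1"

```text
time_s: 13.5
tool_pos: [0.5609, 0.1234, 0.1605]
tool_rot: [180.0, -0.0, 168.1]
force: [-0.6, 0.2, -1.8]
grip_width: 0.0289
```

Request:
drive_tool --moves "0.01 0.015 0 -0.2 -1;0.03 0.04 0 -0.4 -1;0.06 0.077 0 -0.6 -1;0.09 0.115 0 -0.8 -1;0.12 0.155 0 -1 -1;0.15 0.195 0.01 -1.2 -1;0.175 0.225 0.02 -1.5 -1;0.184 0.237 0.03 -1.5 -1"

```text
time_s: 14.3
tool_pos: [0.428, 0.3941, 0.1303]
tool_rot: [179.9, -0.1, 169.7]
force: [0.1, 0.5, -1.1]
grip_width: 0.0291
```

Request:
drive_tool --moves "0 0 0 0 -1;0 0 0 0 -1;0 0 0 0 -1;0 0 0 0 -1;0 0 0 0 -1;0 0 0 0 -1;0 0 0 0 -1;0 0 0 0 -1"

```text
time_s: 15.1
tool_pos: [0.4304, 0.3909, 0.1309]
tool_rot: [180.0, 0.0, 169.5]
force: [0.8, 0.2, -1.7]
grip_width: 0.0289
```

```bash
python3 - <<'E'
from h import *
plan([(.429,.39,.026,169.5)])
for n in ("top","side"):
    p,d=read_camera(n); cv2.imwrite(f"pics/d_{n}.png",p[:,:,::-1])
    F=cloud(calibration(n),d); m=(p[:,:,0]>130)&(p[:,:,0]>p[:,:,2].astype(int)+50)&(d>0)&(abs(F[:,:,0]-.43)<.16)&(abs(F[:,:,1]-.39)<.1)&(F[:,:,2]>.08)
    if m.sum()>20: print(n,m.sum(),box(F[m]),np.percentile(F[m][:,2],95))
E
```

```text
t 15.1 pos [0.4304 0.3909 0.1309] rot [1.7999e+02 1.0000e-02 1.6951e+02] F [ 0.8  0.2 -1.7] w 0.0289
-> (0.429, 0.39, 0.026, 169.5): x 0.0013 y -0.0012 z 0.1049 turn 0.0  rows>=3
top 465 [493.9 377.   64.9  25.5 -12.6] 0.1621684587372269
side 210 [482.1 374.4  88.4  24.4 -11.8] 0.16182009205226333
```

View pics/d_side.png

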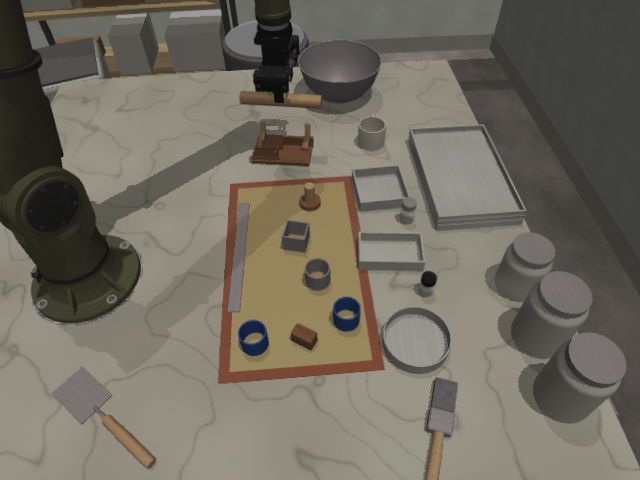

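Request:
drive_tool --moves "0.001 -0.001 0.02 -0.8 -1;0.001 -0.001 0.04 -0.8 -1;0.001 -0.001 0.06 -0.8 -1;0.001 -0.001 0.08 -0.8 -1;0.001 -0.001 0.093 -0.8 -1;0.001 -0.001 0.1 -0.8 -1;0.001 -0.001 0.104 -0.8 -1;0.001 -0.001 0.104 -0.8 -1"

```text
time_s: 16.0
tool_pos: [0.4293, 0.3903, 0.0269]
tool_rot: [180.0, 0.0, 170.3]
force: [-0.1, 0.3, -0.9]
grip_width: 0.0291
```

Request:
drive_tool --moves "0 0 0.001 0 -1;0 0 0.001 0 -1;0 0 0.001 0 -1;0 0 0.001 0 -1;0 0 0.001 0 -1;0 0 0.001 0 -1;0 0 0.001 0 -1;0 0 0.001 0 -1"

```text
time_s: 16.8
tool_pos: [0.4292, 0.3902, 0.0258]
tool_rot: [180.0, 0.0, 170.3]
force: [0.3, -0.3, -1.8]
grip_width: 0.0291
```

Not yet in contact; lower until the weight comes off.

Request:
drive_tool --moves "0 0 0.001 0 -1;0 0 0.001 0 -1;0 0 0.002 0 -1;0 0 0.002 0 -1;0 0 0.003 0 -1;0 0 0.003 0 -1;0 0 0.003 0 -1;0 0 0.003 0 -1"

```text
time_s: 17.6
tool_pos: [0.4297, 0.3912, 0.0241]
tool_rot: [179.9, 0.1, 170.3]
force: [-1.2, -0.5, 8.1]
grip_width: 0.0291
```

Request:
drive_tool --moves "0 0 -0.001 0 -0.2;0 0 -0.001 0 0;0 0 -0.001 0 0.2;0 0 -0.001 0 0.5;0 0 -0.001 0 0.5;0 0 -0.001 0 0.5;0 0 -0.001 0 0.5;0 0 -0.001 0 0.5"

```text
time_s: 18.4
tool_pos: [0.4292, 0.3902, 0.0238]
tool_rot: [180.0, 0.0, 170.3]
force: [-0.2, -0.8, -0.0]
grip_width: 0.0648
```

Request:
drive_tool --moves "0 0 -0.01 0 0.5;0 0 -0.03 0 0.5;0 0 -0.06 0 0.5;0 0 -0.1 0 0.5;0 0 -0.14 0 0.5;0 0 -0.17 0 0.5;0 0 -0.17 0 0.5;0 0 -0.17 0 0.5"

```text
time_s: 19.2
tool_pos: [0.4296, 0.3905, 0.1952]
tool_rot: [179.9, 0.1, 170.3]
force: [-0.2, 0.2, -0.5]
grip_width: 0.0655
```

```bash
python3 - <<'E'
from h import *
# chock at (447.5,-187.8), long axis -32.7deg; jaw along length -> tool y
plan([(.56,.1,.18,150),(.447,-.188,.09,57.3)])
see((.427,.388),(.046,.06),.11)
E
```

```text
t 19.2 pos [0.4296 0.3905 0.1952] rot [1.7988e+02 7.0000e-02 1.7031e+02] F [-0.2  0.2 -0.5] w 0.0655
-> (0.56, 0.1, 0.18, 150): x -0.1775 y -0.2644 z 0.0152 turn 20.3  rows>=7
-> (0.447, -0.188, 0.09, 57.3): x -0.0461 y -0.3059 z 0.0900 turn 92.7  rows>=11
top 1350 box [429.3 400.1 200.3  47.5 -10.7] z95 56.2
side 592 box [431.2 398.5 200.5  51.7 -10.9] z95 55.6
```

```bash
python3 - <<'E'
from h import *
plan([(.56,.1,.18,105.3),(.447,-.188,.1,57.3)])
# pin axis: top-line points at the two ends, outside the posts
for n in ("top","side"):
    p,d=read_camera(n); F=cloud(calibration(n),d)[d>0]; a=np.radians(-10.6); ux=np.array([np.cos(a),np.sin(a)]); uy=np.array([-np.sin(a),np.cos(a)])
    L=F[:,:2]-[.427,.390]; x=L@ux; y=L@uy
    for lo,hi in((-.1,-.07),(-.045,-.01),(.01,.045),(.07,.1)):
        m=(x>lo)&(x<hi)&(abs(y)<.024)&(F[:,2]>.045)&(F[:,2]<.065); print(n,lo,m.sum(),np.round([np.mean([y[m].min(),y[m].max()])*1e3,y[m].mean()*1e3,np.percentile(F[m][:,2],90)*1e3],1))
E
```

```text
t 19.3 pos [0.4286 0.3896 0.1929] rot [-1.7992e+02 -6.0000e-02  1.7031e+02] F [-0.3 -0.6 -0.5] w 0.0651
-> (0.56, 0.1, 0.18, 105.3): x -0.1782 y -0.2634 z 0.0129 turn 65.0  rows>=8
-> (0.447, -0.188, 0.1, 57.3): x -0.2480 y -0.1850 z 0.0800 turn 48.0  rows>=7
top -0.1 192 [ 1.4 -0.9 55.1]
top -0.045 221 [-0.3 -1.5 55.3]
top 0.01 232 [ 1.9 -0.4 54.9]
top 0.07 197 [ 0.9 -0.3 54.6]
side -0.1 78 [-2.3 -4.4 55.3]
side -0.045 104 [-0.9 -3.2 53.9]
side 0.01 100 [ 0.3 -3.4 54.3]
side 0.07 83 [-1.4 -3.  53. ]
```

Request:
drive_tool --moves "-0.018 -0.026 0 8 0.6;-0.04 -0.06 0 16 0.6;-0.065 -0.1 0.01 24 0.6;-0.09 -0.14 0.01 32 0.6;-0.12 -0.18 0.01 40 0.6;-0.148 -0.22 0.01 48 0.6;-0.17 -0.25 0.01 56 0.6;-0.178 -0.263 0.01 64 0.6"

```text
time_s: 20.2
tool_pos: [0.5614, 0.0953, 0.1829]
tool_rot: [-179.9, 0.1, 105.6]
force: [-0.2, 0.2, -0.4]
grip_width: 0.0699
```

Request:
drive_tool --moves "-0.035 -0.025 0.01 7 0.6;-0.07 -0.05 0.02 14 0.6;-0.105 -0.078 0.03 21 0.6;-0.14 -0.105 0.04 28 0.6;-0.175 -0.13 0.05 35 0.6;-0.21 -0.156 0.06 42 0.6;-0.24 -0.18 0.07 48 0.6;-0.248 -0.185 0.08 49 0.6"

```text
time_s: 21.0
tool_pos: [0.4496, -0.1935, 0.1029]
tool_rot: [-180.0, 0.1, 56.8]
force: [0.1, -0.1, -0.8]
grip_width: 0.0697
```

Request:
drive_tool --moves "0 0 0 0 0.6;0 0 0 0 0.6;0 0 0 0 0.6;0 0 0 0 0.6;0 0 0 0 0.6;0 0 0 0 0.6;0 0 0 0 0.6;0 0 0 0 0.6"

```text
time_s: 21.8
tool_pos: [0.4526, -0.1889, 0.1038]
tool_rot: [180.0, -0.0, 57.3]
force: [0.4, 0.3, 0.2]
grip_width: 0.0699
```

```bash
python3 - <<'E'
from h import *
plan([(.447,-.188,.003,57.3)])
E
```

```text
t 21.8 pos [ 0.4526 -0.1889  0.1038] rot [ 1.7999e+02 -1.0000e-02  5.7320e+01] F [0.4 0.3 0.2] w 0.0699
-> (0.447, -0.188, 0.003, 57.3): x -0.0022 y -0.0052 z 0.1008 turn 0.0  rows>=3
```

Request:
drive_tool --moves "-0.002 -0.005 0.03 0 0.6;-0.002 -0.005 0.06 0 0.6;-0.002 -0.005 0.08 0 0.6;-0.002 -0.005 0.092 0 0.6;-0.002 -0.005 0.1 0 0.6;-0.002 -0.005 0.1 0 0.6;-0.002 -0.005 0.1 0 0.2;-0.002 -0.005 0.1 0 -1" --grip_force 15

```text
time_s: 22.6
tool_pos: [0.4482, -0.1882, 0.0047]
tool_rot: [179.9, -0.1, 57.3]
force: [0.5, 0.3, 0.4]
grip_width: 0.0602
```

Request:
drive_tool --moves "0 0 0 0 -1;0 0 0 0 -1;0 0 0 0 -1;0 0 0 0 -1;0 0 0 0 -1;0 0 0 0 -1;0 0 0 0 -1;0 0 0 0 -1"

```text
time_s: 23.4
tool_pos: [0.4477, -0.188, 0.0042]
tool_rot: [180.0, -0.0, 57.3]
force: [-0.5, -0.0, 4.9]
grip_width: 0.0438
```

Request:
drive_tool --moves "0 0 -0.005 0 -1;0 0 -0.015 0 -1;0 0 -0.03 0 -1;0 0 -0.06 0 -1;0 0 -0.09 0 -1;0 0 -0.12 0 -1;0 0 -0.14 0 -1;0 0 -0.14 0 -1"

```text
time_s: 24.2
tool_pos: [0.4492, -0.1888, 0.147]
tool_rot: [179.7, -0.2, 57.3]
force: [0.8, -0.7, -1.2]
grip_width: 0.0438
```

```bash
python3 - <<'E'
from h import *
plan([(.56,.1,.17,79.5),(.421,.3566,.12,79.5),(.421,.3566,.016,79.5)])
E
```

```text
t 24.2 pos [ 0.4492 -0.1888  0.147 ] rot [179.69  -0.18  57.29] F [ 0.8 -0.7 -1.2] w 0.0438
-> (0.56, 0.1, 0.17, 79.5): x 0.3029 y -0.0628 z -0.0230 turn -22.2  rows>=7
-> (0.421, 0.3566, 0.12, 79.5): x 0.2270 y -0.1834 z 0.0500 turn -0.0  rows>=6
-> (0.421, 0.3566, 0.016, 79.5): x 0.0000 y 0.0000 z 0.1040 turn -0.0  rows>=3
```

Request:
drive_tool --moves "0.02 -0.005 -0.01 -2 -1;0.06 -0.012 -0.02 -5 -1;0.1 -0.02 -0.023 -8 -1;0.145 -0.03 -0.023 -12 -1;0.19 -0.04 -0.023 -16 -1;0.235 -0.05 -0.023 -19 -1;0.275 -0.058 -0.023 -21 -1;0.303 -0.063 -0.023 -22 -1"

```text
time_s: 25.0
tool_pos: [0.557, 0.1063, 0.1653]
tool_rot: [-179.9, -0.0, 79.7]
force: [0.7, -0.0, -0.5]
grip_width: 0.0433
```

Request:
drive_tool --moves "0.03 -0.024 0 0 -1;0.06 -0.048 0 0 -1;0.095 -0.077 0 0 -1;0.13 -0.105 0 0 -1;0.165 -0.133 0.01 0 -1;0.195 -0.158 0.02 0 -1;0.215 -0.173 0.03 0 -1;0.227 -0.183 0.04 0 -1"

```text
time_s: 25.8
tool_pos: [0.4169, 0.3609, 0.1252]
tool_rot: [-179.9, 0.1, 79.6]
force: [-0.1, 0.5, -0.2]
grip_width: 0.0436
```

Request:
drive_tool --moves "0 0 0 0 -1;0 0 0 0 -1;0 0 0 0 -1;0 0 0 0 -1;0 0 0 0 -1;0 0 0 0 -1;0 0 0 0 -1;0 0 0 0 -1"

```text
time_s: 26.6
tool_pos: [0.4202, 0.358, 0.1269]
tool_rot: [180.0, -0.0, 79.3]
force: [0.6, 0.4, 0.0]
grip_width: 0.0439
```

```bash
python3 - <<'E'
from h import *
plan([(.421,.3566,.03,79.5),(.421,.3566,.017,79.5)])
p,d=read_camera("top"); cv2.imwrite("pics/e.png",cv2.resize(p[200:390,60:300,::-1],None,fx=3,fy=3))
E
```

```text
t 26.6 pos [0.4202 0.358  0.1269] rot [ 1.7999e+02 -1.0000e-02  7.9300e+01] F [0.6 0.4 0. ] w 0.0439
-> (0.421, 0.3566, 0.03, 79.5): x -0.0012 y 0.0011 z 0.0969 turn -0.2  rows>=2
-> (0.421, 0.3566, 0.017, 79.5): x 0.0000 y 0.0000 z 0.0130 turn -0.0  rows>=1
```

View pics/e.png

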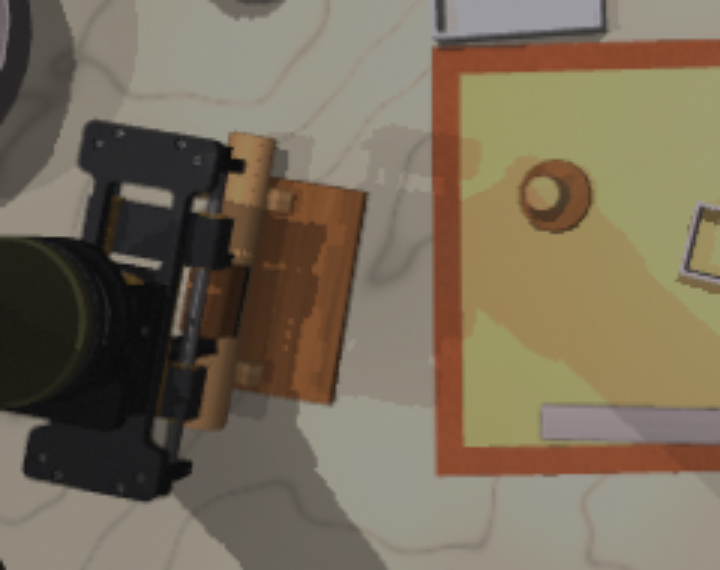

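Request:
drive_tool --moves "-0.002 0 0.02 0 -1;-0.002 0 0.04 0 -1;-0.002 0 0.06 0 -1;-0.002 0 0.08 0 -1;-0.002 0 0.095 0 -1;-0.002 0 0.103 0 -1;-0.002 0 0.107 0 -1;-0.002 0 0.107 0 -1"

```text
time_s: 27.45
tool_pos: [0.4198, 0.3562, 0.0197]
tool_rot: [180.0, 0.0, 79.3]
force: [1.0, 0.3, -1.0]
grip_width: 0.0438
```

Request:
drive_tool --moves "0 0 0.001 0 -1;0 0 0.0015 0 -1;0 0 0.002 0 -1;0 0 0.0025 0 -1;0 0 0.003 0 -1;0 0 0.0035 0 -1;0 0 0.0035 0 -1;0 0 0.0035 0 -1"

```text
time_s: 28.25
tool_pos: [0.4198, 0.3561, 0.0163]
tool_rot: [180.0, -0.0, 79.3]
force: [-0.5, 0.2, 1.0]
grip_width: 0.0434
```

Request:
drive_tool --moves "0 0 0.0005 0 0.1;0 0 0.0005 0 0.1;0 0 0.0005 0 0.1;0 0 0 0 0.25;0 0 0 0 0.25;0 0 0 0 0.25;0 0 0 0 0.25;0 0 0 0 0.25"

```text
time_s: 29.05
tool_pos: [0.4198, 0.3561, 0.0163]
tool_rot: [180.0, -0.0, 79.3]
force: [-0.3, 0.2, -0.6]
grip_width: 0.0543
```

Request:
drive_tool --moves "0 0 -0.005 0 0.25;0 0 -0.02 0 0.25;0 0 -0.04 0 0.25;0 0 -0.07 0 0.25;0 0 -0.11 0 0.25;0 0 -0.15 0 0.25;-0.05 0 -0.17 0 0.25;-0.1 0 -0.17 0 0.25"

```text
time_s: 29.85
tool_pos: [0.4037, 0.2626, 0.1909]
tool_rot: [179.7, -0.3, 79.5]
force: [0.6, 0.2, 0.5]
grip_width: 0.0544
```

```bash
python3 - <<'E'
from h import *
see((.421,.356),(.036,.047),.03)
a=np.radians(-10.6); R=np.array([[np.cos(a),np.sin(a)],[-np.sin(a),np.cos(a)]])
for n in("top","side"):
    p,d=read_camera(n);F=cloud(calibration(n),d)[d>0];L=(F[:,:2]-[.427,.390])@R.T
    m=(abs(L[:,0])<.04)&(L[:,1]>-.06)&(L[:,1]<-.02)&(F[:,2]>.036)&(F[:,2]<.047)
    print(n,"chock local",np.round(L[m].min(0)*1e3),np.round(L[m].max(0)*1e3),m.sum())
    m=(abs(L[:,0])<.1)&(abs(L[:,1])<.02)&(F[:,2]>.047)&(F[:,2]<.065); print("pin",np.round(L[m].mean(0)*1e3,1),np.percentile(F[m][:,2],90))
plan([])
E
```

```text
top 103 box [420.6 362.8  36.9  14.5  79.5] z95 44.6
side 188 box [421.5 361.4  44.1  42.7 -14.4] z95 45.4
top chock local [ -7. -47.] [  8. -22.] 74
pin [45.7  7.1] 0.054925729679406364
side chock local [-22. -51.] [ 22. -22.] 127
pin [ 1.2 -2.2] 0.054584071758052854
t 30.05 pos [0.4023 0.2608 0.1878] rot [179.94  -0.18  79.18] F [ 0.6  0.3 -0.7] w 0.0547
```

```bash
python3 - <<'E'
from h import *
plan([(.482,.170,.08,83),(.482,.170,.027,83)])
E
```

```text
t 30.05 pos [0.4023 0.2608 0.1878] rot [179.94  -0.18  79.18] F [ 0.6  0.3 -0.7] w 0.0547
-> (0.482, 0.17, 0.08, 83): x -0.0742 y 0.0954 z 0.1078 turn -3.8  rows>=4
-> (0.482, 0.17, 0.027, 83): x 0.0000 y 0.0000 z 0.0530 turn 0.0  rows>=2
```

Request:
drive_tool --moves "-0.02 0.025 0.03 -1 0.5;-0.04 0.05 0.06 -3 0.5;-0.06 0.075 0.08 -4 0.5;-0.074 0.095 0.09 -4 0.5;-0.074 0.095 0.1 -4 0.5;-0.074 0.095 0.105 -4 0.5;-0.074 0.095 0.105 -4 0.5;-0.074 0.095 0.105 -4 0.5"

```text
time_s: 30.85
tool_pos: [0.4811, 0.1727, 0.0816]
tool_rot: [180.0, -0.0, 83.5]
force: [0.4, 0.3, -0.6]
grip_width: 0.0652
```

```bash
python3 - <<'E'
from h import *
plan([(.482,.170,.027,83)])
a=np.radians(-10.6); R=np.array([[np.cos(a),np.sin(a)],[-np.sin(a),np.cos(a)]])
for n in("top","side"):
    p,d=read_camera(n);F=cloud(calibration(n),d)[d>0];L=(F[:,:2]-[.427,.390])@R.T
    m=(abs(L[:,0])<.04)&(L[:,1]>-.06)&(L[:,1]<-.018)&(F[:,2]>.036)&(F[:,2]<.047)
    b=L[m];print(n,"chock local",m.sum(),np.round(np.percentile(b,[1,50,99],axis=0)*1e3),"y hist",np.histogram(b[:,1]*1e3,bins=np.arange(-60,-15,4))[0])
    if n=="top": cv2.imwrite("pics/f.png",cv2.resize(p[240:350,90:200,::-1],None,fx=5,fy=5))
E
```

```text
t 30.85 pos [0.4811 0.1727 0.0816] rot [ 1.7999e+02 -4.0000e-02  8.3460e+01] F [ 0.4  0.3 -0.6] w 0.0652
-> (0.482, 0.17, 0.027, 83): x -0.0025 y 0.0012 z 0.0546 turn 0.5  rows>=2Traceback (most recent call last):
  File "<stdin>", line 7, in <module>
    return _quantile_unchecked(
        a, q, axis, out, overwrite_input, method, keepdims, weights)
    return _ureduce(a,
                    func=_quantile_ureduce_func,
    ...<5 lines>...
                    overwrite_input=overwrite_input,
                    method=method)
    r = func(a, **kwargs)
    result = _quantile(arr,
                       quantiles=q,
    ...<2 lines>...
                       out=out,
                       weights=wgt)
    slices_having_nans = np.isnan(arr[-1, ...])
                                  ~~~^^^^^^^^^
IndexError: index -1 is out of bounds for axis 0 with size 0
```

Top view is still blocked; I'll check the chock later. Pick up the stamp.

Request:
drive_tool --moves "-0.002 0.001 0.01 0 0.5;-0.002 0.001 0.025 0 0.5;-0.002 0.001 0.04 0 0.5;-0.002 0.001 0.05 0 0.5;-0.002 0.001 0.053 0 0.5;-0.002 0.001 0.053 0 0;-0.002 0.001 0.053 0 -1;-0.002 0.001 0.053 0 -1" --grip_force 12

```text
time_s: 31.7
tool_pos: [0.4828, 0.1692, 0.0289]
tool_rot: [179.9, -0.1, 83.3]
force: [-0.0, 0.4, 0.2]
grip_width: 0.0489
```

Request:
drive_tool --moves "0 0 0 0 -1;0 0 0 0 -1;0 0 0 0 -1;0 0 0 0 -1;0 0 0 0 -1;0 0 0 0 -1;0 0 -0.001 0 -1;0 0 -0.003 0 -1"

```text
time_s: 32.5
tool_pos: [0.4819, 0.1687, 0.0309]
tool_rot: [-180.0, 0.0, 83.3]
force: [-0.6, 0.5, -0.1]
grip_width: 0.0235
```

Request:
drive_tool --moves "0 0 -0.01 0 -1;0 0 -0.02 0 -1;0 0 -0.035 0 -1;0 0 -0.05 0 -1;0 0 -0.07 0 -1;0 0 -0.08 0 -1;0 0 -0.08 0 -1;0 0 -0.08 0 -1"

```text
time_s: 33.3
tool_pos: [0.4821, 0.1689, 0.111]
tool_rot: [-180.0, -0.0, 83.3]
force: [-0.5, -0.4, -1.3]
grip_width: 0.0231
```

```bash
python3 - <<'E'
from h import *
plan([(.6435,-.0005,.1,83),(.6435,-.0005,.033,83)])
E
```

```text
t 33.3 pos [0.4821 0.1689 0.111 ] rot [-1.800e+02 -1.000e-02  8.331e+01] F [-0.5 -0.4 -1.3] w 0.0231
-> (0.6435, -0.0005, 0.1, 83): x -0.1494 y 0.1801 z 0.0110 turn 0.3  rows>=5
-> (0.6435, -0.0005, 0.033, 83): x 0.0000 y 0.0000 z 0.0670 turn 0.0  rows>=2
```

Request:
drive_tool --moves "-0.01 0.012 0 0 -1;-0.03 0.036 0 0 -1;-0.055 0.067 0 0 -1;-0.08 0.098 0 0 -1;-0.105 0.128 0 0 -1;-0.13 0.157 0 0 -1;-0.145 0.174 0 0 -1;-0.149 0.18 0 0 -1"

```text
time_s: 34.1
tool_pos: [0.6439, -0.0038, 0.1096]
tool_rot: [-179.9, 0.2, 83.1]
force: [-0.3, -0.2, -0.3]
grip_width: 0.0237
```

Request:
drive_tool --moves "0 0 0 0 -1;0 0 0 0 -1;0 0 0.01 0 -1;0 0 0.025 0 -1;0 0 0.04 0 -1;0 0 0.05 0 -1;0 0 0.05 0 -1;0 0 0.05 0 -1"

```text
time_s: 34.9
tool_pos: [0.6435, -0.0001, 0.0608]
tool_rot: [-180.0, 0.0, 83.3]
force: [0.5, 0.0, 0.2]
grip_width: 0.0231
```

```bash
python3 - <<'E'
from h import *
plan([(.6435,-.0005,.035,83)])
a=np.radians(-10.6); R=np.array([[np.cos(a),np.sin(a)],[-np.sin(a),np.cos(a)]])
for n in("top",):
    p,d=read_camera(n);F=cloud(calibration(n),d)[d>0];L=(F[:,:2]-[.427,.390])@R.T
    m=(abs(L[:,0])<.04)&(L[:,1]>-.06)&(L[:,1]<-.018)&(F[:,2]>.036)&(F[:,2]<.047)
    b=L[m];print(n,"chock local",m.sum(),"y hist",np.histogram(b[:,1]*1e3,bins=np.arange(-60,-15,4))[0])
    cv2.imwrite("pics/f.png",cv2.resize(p[120:350,90:400,::-1],None,fx=2.5,fy=2.5))
E
```

```text
t 34.9 pos [ 6.435e-01 -1.000e-04  6.080e-02] rot [-1.7997e+02  2.0000e-02  8.3300e+01] F [0.5 0.  0.2] w 0.0231
-> (0.6435, -0.0005, 0.035, 83): x -0.0004 y 0.0000 z 0.0258 turn 0.3  rows>=1
top chock local 272 y hist [ 0  0  0 40 44 43 41 45 43 16  0]
```

View pics/f.png

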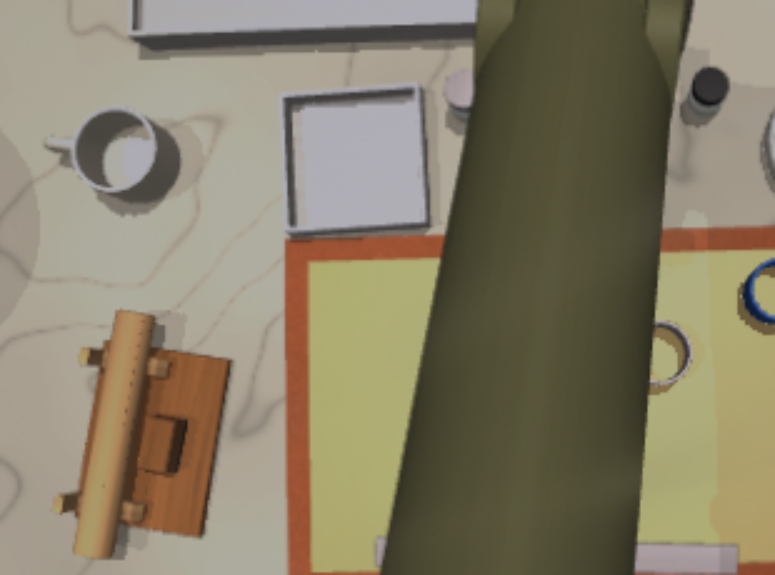

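Request:
drive_tool --moves "0 0 0.008 0 -1;0 0 0.016 0 -1;0 0 0.021 0 -1;0 0 0.024 0 -1;0 0 0.026 0 -1;0 0 0.027 0 -1;0 0 0.027 0 -1;0 0 0.027 0 -1"

```text
time_s: 35.75
tool_pos: [0.6439, -0.0001, 0.0344]
tool_rot: [180.0, -0.0, 83.3]
force: [0.1, 0.7, -1.0]
grip_width: 0.0234
```

Request:
drive_tool --moves "0 0 0.001 0 -1;0 0 0.001 0 -1;0 0 0.001 0 -0.2;0 0 0.001 0 0.1;0 0 0.001 0 0.1;0 0 0.001 0 0.1;0 0 0.001 0 0.1;0 0 0.001 0 0.1"

```text
time_s: 36.55
tool_pos: [0.6437, -0.0001, 0.0332]
tool_rot: [180.0, -0.0, 83.3]
force: [-0.8, -0.1, -0.2]
grip_width: 0.0474
```

Request:
drive_tool --moves "0 0 -0.005 0 0.1;0 0 -0.02 0 0.1;0 0 -0.04 0 0.1;0 0 -0.07 0 0.1;0 0 -0.1 0 0.5;0 0 -0.12 0 0.6;0 0 -0.12 0 0.6;0 0 -0.12 0 0.6"

```text
time_s: 37.35
tool_pos: [0.6439, -0.0001, 0.1541]
tool_rot: [179.9, -0.0, 83.3]
force: [-0.7, 0.5, -0.5]
grip_width: 0.0676
```

```bash
python3 - <<'E'
from h import *
# square cutter (444,54), sides at -15.4/74.6 -> tool y -15.4, yaw 74.6
plan([(.4443,.0538,.1,74.6),(.4443,.0538,.02,74.6)])
E
```

```text
t 37.35 pos [ 6.439e-01 -1.000e-04  1.541e-01] rot [ 1.7992e+02 -4.0000e-02  8.3310e+01] F [-0.7  0.5 -0.5] w 0.0676
-> (0.4443, 0.0538, 0.1, 74.6): x 0.0302 y -0.2046 z 0.0541 turn 8.7  rows>=5
-> (0.4443, 0.0538, 0.02, 74.6): x 0.0000 y 0.0000 z 0.0800 turn -0.0  rows>=2
```

Request:
drive_tool --moves "0.004 -0.03 0.01 2 0.85;0.01 -0.07 0.02 4 0.85;0.017 -0.115 0.03 6 0.85;0.024 -0.155 0.04 8 0.85;0.028 -0.19 0.045 8.7 0.85;0.03 -0.205 0.05 8.7 0.85;0.03 -0.205 0.054 8.7 0.85;0.03 -0.205 0.054 8.7 0.85"

```text
time_s: 38.15
tool_pos: [0.4432, 0.0535, 0.0983]
tool_rot: [-180.0, 0.0, 74.6]
force: [-0.3, 0.1, -0.3]
grip_width: 0.0803
```

```bash
python3 - <<'E'
from h import *
plan([(.4443,.0538,.02,74.6)])
E
```

```text
t 38.15 pos [0.4432 0.0535 0.0983] rot [-1.7996e+02  4.0000e-02  7.4630e+01] F [-0.3  0.1 -0.3] w 0.0803
-> (0.4443, 0.0538, 0.02, 74.6): x 0.0006 y 0.0010 z 0.0783 turn 0.0  rows>=2
```

Request:
drive_tool --moves "0 0.001 0.02 0 0.85;0 0.001 0.04 0 0.85;0 0.001 0.06 0 0.85;0 0.001 0.075 0 0.85;0 0.001 0.082 0 0.85;0 0.001 0.082 0 0.4;0 0.001 0.082 0 0;0 0.001 0.082 0 -1" --grip_force 15

```text
time_s: 38.95
tool_pos: [0.4455, 0.0534, 0.018]
tool_rot: [179.9, -0.0, 74.6]
force: [0.1, -0.5, 0.2]
grip_width: 0.064
```

Request:
drive_tool --moves "0 0 0 0 -1;0 0 0 0 -1;0 0 0 0 -1;0 0 0 0 -1;0 0 0 0 -1;0 0 0 0 -1;0 0 -0.001 0 -1;0 0 -0.003 0 -1"

```text
time_s: 39.75
tool_pos: [0.4438, 0.0532, 0.0197]
tool_rot: [-179.9, 0.0, 74.6]
force: [-0.4, -0.7, -0.7]
grip_width: 0.0497
```

Request:
drive_tool --moves "0 0 -0.01 0 -1;0 0 -0.02 0 -1;0 0 -0.035 0 -1;0 0 -0.05 0 -1;0 0 -0.07 0 -1;0 0 -0.08 0 -1;0 0 -0.08 0 -1;0 0 -0.08 0 -1"

```text
time_s: 40.55
tool_pos: [0.4443, 0.0534, 0.1]
tool_rot: [-180.0, -0.0, 74.6]
force: [-0.1, -0.3, -1.1]
grip_width: 0.0502
```

```bash
python3 - <<'E'
from h import *
plan([(.6515,.1955,.1,92.3),(.6515,.1955,.025,92.3)])
E
```

```text
t 40.55 pos [0.4443 0.0534 0.1   ] rot [-1.800e+02 -2.000e-02  7.461e+01] F [-0.1 -0.3 -1.1] w 0.0502
-> (0.6515, 0.1955, 0.1, 92.3): x 0.1920 y 0.1620 z 0.0000 turn -17.7  rows>=6
-> (0.6515, 0.1955, 0.025, 92.3): x 0.0000 y 0.0000 z 0.0750 turn -0.0  rows>=2
```

Request:
drive_tool --moves "0.012 0.01 0 -1 -1;0.04 0.034 0 -4 -1;0.075 0.063 0 -8 -1;0.11 0.093 0 -11 -1;0.145 0.122 0 -14 -1;0.172 0.145 0 -16 -1;0.187 0.158 0 -17.5 -1;0.192 0.162 0 -17.5 -1"

```text
time_s: 41.35
tool_pos: [0.652, 0.1968, 0.0976]
tool_rot: [-179.9, 0.1, 92.2]
force: [0.0, -0.5, -1.1]
grip_width: 0.05
```

Request:
drive_tool --moves "0 0 0 0 -1;0 0 0.01 0 -1;0 0 0.025 0 -1;0 0 0.045 0 -1;0 0 0.06 0 -1;0 0 0.07 0 -1;0 0 0.075 0 -1;0 0 0.075 0 -1"

```text
time_s: 42.15
tool_pos: [0.6512, 0.1953, 0.0244]
tool_rot: [-179.9, 0.0, 92.1]
force: [-0.1, 0.6, -0.8]
grip_width: 0.0499
```

```bash
python3 - <<'E'
from h import *
plan([(.6515,.1955,.022,92.3)])
E
```

```text
t 42.15 pos [0.6512 0.1953 0.0244] rot [-1.7994e+02  2.0000e-02  9.2100e+01] F [-0.1  0.6 -0.8] w 0.0499
-> (0.6515, 0.1955, 0.022, 92.3): x 0.0002 y 0.0003 z 0.0024 turn -0.2  rows>=1
```

Request:
drive_tool --moves "0 0 0.001 0 -1;0 0 0.002 0 -1;0 0 0.003 0 -1;0 0 0.003 0 0;0 0 0.003 0 0.4;0 0 0.003 0 0.4;0 0 0.003 0 0.4;0 0 0.003 0 0.4"

```text
time_s: 42.95
tool_pos: [0.6518, 0.1955, 0.0223]
tool_rot: [180.0, -0.0, 92.1]
force: [-0.7, 0.2, -0.5]
grip_width: 0.0602
```

Request:
drive_tool --moves "0 0 0 0 0.4;0 0 -0.015 0 0.4;0 0 -0.035 0 0.4;0 0 -0.06 0 0.4;0 0 -0.09 0 0.6;0 0 -0.12 0 0.8;0 0 -0.13 0 0.85;0 0 -0.13 0 0.85"

```text
time_s: 43.75
tool_pos: [0.6531, 0.1957, 0.155]
tool_rot: [179.8, -0.1, 92.1]
force: [0.8, -0.3, -0.2]
grip_width: 0.079
```

```bash
python3 - <<'E'
from h import *
# round cutter (483.3,-53); tool y along about -10
plan([(.4833,-.053,.1,85)])
E
```

```text
t 43.75 pos [0.6531 0.1957 0.155 ] rot [ 1.7975e+02 -9.0000e-02  9.2100e+01] F [ 0.8 -0.3 -0.2] w 0.079
-> (0.4833, -0.053, 0.1, 85): x -0.2423 y -0.1788 z 0.0550 turn 7.1  rows>=7
```

Request:
drive_tool --moves "-0.03 -0.022 0 1 0.85;-0.07 -0.051 0 2 0.85;-0.11 -0.081 0.01 3 0.85;-0.15 -0.11 0.02 4 0.85;-0.19 -0.14 0.03 5 0.85;-0.225 -0.166 0.045 6 0.85;-0.242 -0.178 0.053 7 0.85;-0.242 -0.178 0.055 7 0.85"

```text
time_s: 44.55
tool_pos: [0.4789, -0.0559, 0.0949]
tool_rot: [-179.7, 0.0, 84.8]
force: [0.2, -0.3, -0.3]
grip_width: 0.0805
```

Request:
drive_tool --moves "0 0 0 0 0.85;0 0 0 0 0.85;0 0 0 0 0.85;0 0 0 0 0.85;0 0 0 0 0.85;0 0 0 0 0.85;0 0 0 0 0.85;0 0 0 0 0.85"

```text
time_s: 45.35
tool_pos: [0.4827, -0.0529, 0.0972]
tool_rot: [180.0, -0.0, 85.1]
force: [-0.6, 1.0, 0.2]
grip_width: 0.0803
```

```bash
python3 - <<'E'
from h import *
plan([(.4833,-.053,.017,85)])
E
```

```text
t 45.35 pos [ 0.4827 -0.0529  0.0972] rot [180.    -0.    85.11] F [-0.6  1.   0.2] w 0.0803
-> (0.4833, -0.053, 0.017, 85): x -0.0001 y 0.0006 z 0.0802 turn 0.1  rows>=2
```

Request:
drive_tool --moves "0 0 0.02 0 0.85;0 0 0.04 0 0.85;0 0 0.06 0 0.85;0 0 0.075 0 0.85;0 0 0.08 0 0.85;0 0 0.08 0 0.4;0 0 0.08 0 0;0 0 0.08 0 -1"

```text
time_s: 46.15
tool_pos: [0.4836, -0.0529, 0.0181]
tool_rot: [179.9, -0.0, 85.1]
force: [0.5, 0.2, 0.5]
grip_width: 0.064
```

Request:
drive_tool --moves "0 0 0 0 -1;0 0 0 0 -1;0 0 0 0 -1;0 0 0 0 -1;0 0 0 0 -1;0 0 0 0 -1;0 0 -0.001 0 -1;0 0 -0.003 0 -1"

```text
time_s: 46.95
tool_pos: [0.4818, -0.0529, 0.0196]
tool_rot: [-179.9, 0.0, 85.1]
force: [0.5, -0.1, -1.1]
grip_width: 0.0512
```

Request:
drive_tool --moves "0 0 -0.01 0 -1;0 0 -0.02 0 -1;0 0 -0.035 0 -1;0 0 -0.05 0 -1;0 0 -0.07 0 -1;0 0 -0.08 0 -1;0 0 -0.08 0 -1;0 0 -0.08 0 -1"

```text
time_s: 47.75
tool_pos: [0.4825, -0.0528, 0.1]
tool_rot: [180.0, -0.0, 85.1]
force: [-0.6, 0.3, -0.9]
grip_width: 0.0513
```

```bash
python3 - <<'E'
from h import *
plan([(.654,-.2125,.1,72),(.654,-.2125,.024,72)])
E
```

```text
t 47.75 pos [ 0.4825 -0.0528  0.1   ] rot [ 1.800e+02 -2.000e-02  8.512e+01] F [-0.6  0.3 -0.9] w 0.0513
-> (0.654, -0.2125, 0.1, 72): x -0.1445 y 0.1844 z 0.0000 turn 13.1  rows>=5
-> (0.654, -0.2125, 0.024, 72): x 0.0000 y 0.0000 z 0.0760 turn 0.0  rows>=2
```

Request:
drive_tool --moves "-0.01 0.013 0 1 -1;-0.03 0.038 0 3 -1;-0.055 0.07 0 6 -1;-0.08 0.102 0 8 -1;-0.105 0.134 0 10 -1;-0.128 0.163 0 12 -1;-0.14 0.179 0 13 -1;-0.144 0.184 0 13 -1"

```text
time_s: 48.55
tool_pos: [0.6536, -0.2143, 0.098]
tool_rot: [-179.9, 0.1, 72.0]
force: [-0.2, -0.2, -0.6]
grip_width: 0.0514
```

Request:
drive_tool --moves "0 0 0 0 -1;0 0 0.01 0 -1;0 0 0.025 0 -1;0 0 0.045 0 -1;0 0 0.06 0 -1;0 0 0.07 0 -1;0 0 0.075 0 -1;0 0 0.075 0 -1"

```text
time_s: 49.35
tool_pos: [0.6533, -0.2118, 0.0244]
tool_rot: [-179.9, 0.0, 72.1]
force: [0.1, -0.3, -1.0]
grip_width: 0.0513
```

```bash
python3 - <<'E'
from h import *
plan([(.654,-.2125,.021,72)])
E
```

```text
t 49.35 pos [ 0.6533 -0.2118  0.0244] rot [-179.94    0.     72.11] F [ 0.1 -0.3 -1. ] w 0.0513
-> (0.654, -0.2125, 0.021, 72): x -0.0004 y 0.0009 z 0.0034 turn 0.1  rows>=1
```

Lower, release, lift, then swing toward the open area for the final look.

Request:
drive_tool --moves "0 0 0.001 0 -1;0 0 0.002 0 -1;0 0 0.003 0 -1;0 0 0.0035 0 0;0 0 0.0035 0 0.4;0 0 0.0035 0 0.4;0 0 0.0035 0 0.4;0 0 0.0035 0 0.4"

```text
time_s: 50.15
tool_pos: [0.6538, -0.2121, 0.0218]
tool_rot: [180.0, -0.0, 72.1]
force: [-1.0, -0.9, -0.3]
grip_width: 0.0606
```

Request:
drive_tool --moves "0 0 0 0 0.4;0 0 -0.015 0 0.4;0 0 -0.035 0 0.4;0 0 -0.06 0 0.4;0 0 -0.1 0 0.4;0 0 -0.14 0 0.4;0 0 -0.17 0 0.4;0 0 -0.17 0 0.4"

```text
time_s: 50.95
tool_pos: [0.6564, -0.2138, 0.1989]
tool_rot: [179.4, -0.0, 72.1]
force: [0.6, -0.9, 0.9]
grip_width: 0.061
```

```bash
python3 - <<'E'
from h import *
plan([(.47,-.42,.22,72)])
E
```

```text
t 50.95 pos [ 0.6564 -0.2138  0.1989] rot [ 1.7941e+02 -3.0000e-02  7.2090e+01] F [ 0.6 -0.9  0.9] w 0.061
-> (0.47, -0.42, 0.22, 72): x -0.2535 y -0.1140 z -0.0211 turn 0.1  rows>=6
```

Request:
drive_tool --moves "-0.04 -0.018 0 0 0.4;-0.08 -0.036 0 0 0.4;-0.12 -0.054 -0.01 0 0.4;-0.16 -0.072 -0.02 0 0.4;-0.2 -0.09 -0.02 0 0.4;-0.235 -0.106 -0.02 0 0.4;-0.253 -0.114 -0.02 0 0.4;-0.253 -0.114 -0.02 0 0.4"

```text
time_s: 51.75
tool_pos: [0.4635, -0.4215, 0.2125]
tool_rot: [180.0, 0.1, 71.7]
force: [-0.6, -0.5, 0.3]
grip_width: 0.0609
```

```bash
python3 - <<'E'
from h import *
a=np.radians(-10.6); R=np.array([[np.cos(a),np.sin(a)],[-np.sin(a),np.cos(a)]])
for n in("top","side"):
    p,d=read_camera(n);cv2.imwrite(f"pics/z_{n}.png",p[:,:,::-1]);F=cloud(calibration(n),d)[d>0];L=(F[:,:2]-[.427,.390])@R.T
    m=(abs(L[:,0])<.04)&(L[:,1]>-.06)&(L[:,1]<-.02)&(F[:,2]>.036)&(F[:,2]<.047)
    print(n,"chock local",np.round(np.percentile(L[m],[1,99],axis=0)*1e3))
    m=(abs(L[:,0])<.12)&(abs(L[:,1])<.02)&(F[:,2]>.047)&(F[:,2]<.065); print("pin",box(np.c_[L[m],L[m][:,0]]),np.percentile(F[m][:,2],90))
    for k,s,zr in(("stamp",(.6435,0),(.055,.075)),("square",(.6515,.1955),(.042,.058)),("round",(.654,-.2125),(.042,.058))):
        P=F[(np.hypot(*(F[:,:2]-s).T)<.06)&(F[:,2]>zr[0])&(F[:,2]<zr[1])]; print(k,len(P),box(P) if len(P)>5 else "",np.round(np.percentile(P[:,2],95),4) if len(P) else "")
E
```

```text
top chock local [[-23. -47.]
 [ 20. -22.]]
pin [  0.3   1.3 200.4  30.4  -0.3] 0.055220880545205867
stamp 110 [641.8   3.4  22.   21.9  -1.7] 0.0655
square 186 [649.4 195.6  49.1  49.    2.5] 0.0504
round 137 [ 650.6 -211.8   51.1   50.2  -46.7] 0.0496Traceback (most recent call last):
  File "<stdin>", line 6, in <module>
    return _quantile_unchecked(
        a, q, axis, out, overwrite_input, method, keepdims, weights)
    return _ureduce(a,
                    func=_quantile_ureduce_func,
    ...<5 lines>...
                    overwrite_input=overwrite_input,
                    method=method)
    r = func(a, **kwargs)
    result = _quantile(arr,
                       quantiles=q,
    ...<2 lines>...
                       out=out,
                       weights=wgt)
    slices_having_nans = np.isnan(arr[-1, ...])
                                  ~~~^^^^^^^^^
IndexError: index -1 is out of bounds for axis 0 with size 0
```

View pics/z_side.png

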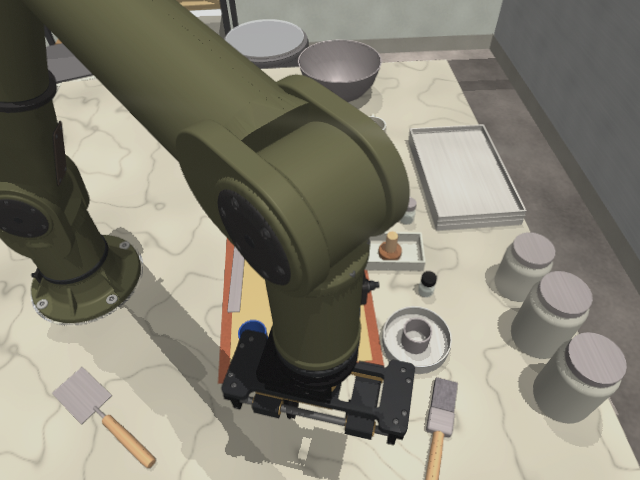

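View pics/z_top.png

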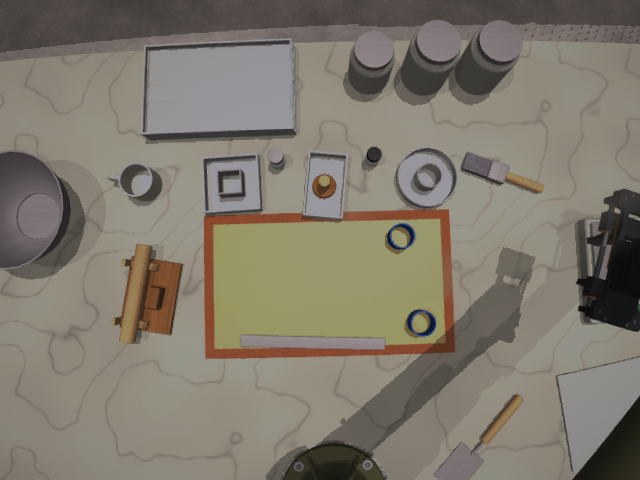

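```bash
python3 -c "
from cell import *
print(sign_off())"
```

```text
the job is handed in; nothing more can be done
None
```

I put all five tools away and handed the job in at about 52 s of the 128 s allowed; sign-off reported no verdict.

- **Order:** The pin went into the V-cradles and was let go first, then the chock, stamp, square cutter and round cutter. The two blue look-alike rings were left alone.
- **First pin grasp failed:** The pin slipped out as I lifted it and stayed on the table. I gripped it again lower and more lightly (10 N), and it held.
- **Pin (top camera):** It lies about 0.3 mm along and 1.3 mm across from my estimate of the rack seat, 0.3° off the rack angle I used. Its top is at about 55 mm, where 54.5 mm is expected.
- **Chock (top camera):** It stands on the open side about 1.5 mm from midway. Its centre is about 34.5 mm from the pin axis, inside the 24–43 mm limits, so it is about 5–6 mm off the pin.
- **Cutters and stamp (top camera):** Each is upright in its own tin or tray, within about 4 mm of centre. The heights match standing on the floor.
- **Checks that were incomplete:** In the final look the arm blocked the side camera's view of the rack and square tin, and my script stopped with an error there. The final numbers therefore come from the top camera only. The side picture shows the stamp and round cutter standing properly, and the arm is clear of everything.

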